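# Tamp the desiccant tablets level and shut the cassette

### The arm

A 6-joint arm with a two-finger parallel gripper is mounted at the origin on a cart in front of the work surface, level with it; the furniture and walls round the work are solid. World frame = base frame: x ahead of the robot, y to its left, z up, the work surface at z = 0. Lengths are in m, angles in rad, forces in N, time in s.
With the tool pointing down it reaches from about 0.3 to 0.75 m from the base axis. Payload 8.5 kg.
Tool frame: the origin (TCP) lies between the finger pads; the fingertips stand 19 mm ahead of it and the grasp point (between the pads) is the TCP; z points along the fingers, y is the line along which they close (so a half turn about z gives the same grasp; the last joint's range is limited). The gripper opens to 85 mm and grips with 20 to 120 N. Pads are 22 mm wide; open, the fingers measure 114 mm over their backs; the gripper's body (76 mm by 85 mm) begins 54 mm behind the grasp point. The pads swing forward as they close: fully open they stand 13 mm farther back than shut.
Start: joints at [0.9, 0.381, 1.297, -0, 1.464, -0.215], TCP at [0.242, 0.494, 0.25] pointing down, gripper open.
Joint ranges: [-3.11, 3.11], [-0.89, 2.33], [0.22, 2.48], [-1.42, 4.56], [0.17, 2.85], [-2.88, 2.88]. Speed limits (rad/s): [2.39, 2.39, 3.14, 3.14, 3.14, 3.14].

### API

Orientations are given as a unit quaternion [w, x, y, z].
In Python, from bench import arm, eyes, job gives the robot as it stands.
- The arm moves only by the shell command python3 -m jog 'ROWS' [OPENING] [FORCE]. ROWS is JSON, a list of rows, each an object of numbers: "dx", "dy", "dz": the shift along the tool's x, y, z in cm; "rx", "ry", "rz": the turn, a rotation vector about the tool's x, y, z in rad. In form: [{"dx": .., "dy": .., "dz": .., "rx": .., "ry": .., "rz": ..}, ...]. A call has 1 to 5 rows; each row shifts and turns the commanded pose from where the row before left it, along the tool's axes as they then stand; what a row does not reach is not made up. A row lasts 1/8 s, in which the tool goes at most 62.5 mm and 10.7 degrees, less where a joint would pass 70% of its speed; a pose out of reach is approached as far as the arm can. A call is refused whole if a number of a shift passes 6.25 or a number of a turn 0.188, either way. A call with a gripper value outside its range is refused whole. OPENING is the opening, from 0 (shut) to 1 (fully open), set as the call begins (- or left out, the last holds). The fingers move at their own pace and stop on an object; FORCE is the grip in N (left out, the last holds). Time passes only in rows, so rows that do not move let the fingers close. It gives the time, the measured TCP pose, the force, the opening and the grip force at its end, in the units of the state.
- arm.state(): the state, without advancing time (a new reading comes with each control period).
- eyes.snapshot(name): name is "side" or "top" or "wrist"; returns the picture (480x640x3 uint8, blue, green, red); there is no depth.
- eyes.camera_info(name): a dict with "intrinsics" (3x3 intrinsics, pixels), "pose" (4x4, takes a point from camera to world coordinates); the wrist camera has in their place "hand_eye" (4x4, takes a point from camera to tool coordinates, whose origin is the TCP and whose axes are the flange's). Camera axes: x right, y down, z forward; pixel columns grow to the right and rows downward; lengths in m; the calibration is good to about 2 mm. A picture is of the moment at which its call begins: read the wrist's pose just before it. camera_info takes no time and is no camera call.
- job.hand_in(): hands the job in; it is judged then, once.
The state is a dict: "t": time; "joint_pos": joint angles; "qd": joint speeds; "joint_torque": joint torques, N m; "tcp_pos": TCP position; "tool_rot": TCP orientation; "force": force on the tool from outside, world axes, zero at the start; "wrist_torque": the same for the moment, N m; "opening": finger opening in m; "finger_force": force on a finger pad.
Only numpy, scipy, OpenCV 4.12 (cv2) and the standard library are available. Lean on these libraries where they do the work, as an engineer would, in place of code of your own. Each camera call takes 0.05 s, during which the arm holds its last target. There are 200 camera calls.

### The job

Some of the tablets in the desiccant cassette stand on edge and would foul its sliding cover. With the hand tamper, tamp them down until every tablet lies flat on the cell floor - they chip under a hard push, so keep the pressure light, ease the tamper about where it meets resistance, and keep the gripper's fingers off the tablets. Then stand the tamper back upright on the desk and gently slide the cover fully shut, leaving the other things on the desk where they are.

Things in the scene. Friction and masses are not known exactly. Their poses are not given: they have to be found in the camera images.
- cassette: open grey sheet-metal desiccant cassette, fixed on the desk, 100 mm wide (its x), y -66 to +106 mm; the part beyond y = +66 is two rails that carry the open cover. Cell inside: 92 (x) by 124 mm (y). Side walls and -y end wall 32 mm high, +y end wall 24 mm. Lips on the side walls (z 29 to 32 mm) leave 83 mm clear width in x. Origin: centre of the cell at desk height; z up
- cell_floor (a point): centre of the cell's floor, 4 mm above the desk; axes as the cassette's
- cover (a joint): vented aluminium cover, a 3 mm plate whose underside runs 21 mm above the cell floor in grooves of the side walls. 0 m = fully shut (stop at the -y end wall); grows as it slides open along the cassette's +y; starts 112 to 122 mm open (122 = end of travel). About 2.5 N of friction; stays where it is left
- cover_grip (a point): middle of the top edge of the cover's turned-up grip: a bar 50 mm long (cassette x), 8 mm thick (cassette y), standing 17 mm above the plate, its top 45 mm above the desk. With the cover shut it lies at cassette y = +60 mm; it moves with the cover
- tamper: hand tamper standing on its flat face: steel plate 72 (its x) by 50 (its y) by 10 mm, upright wooden handle 24 x 24 mm, its flats facing as the plate's sides, straight from 21 to 115 mm above the face. About 0.3 kg. Origin: centre of the plate's underside; z up the handle. The plate goes into the cell with its long side across it (tamper x along cassette x)
- tablet_1: one of eight white pressed desiccant tablets loose in the cell: thick discs 28 mm across, 12 mm thick, edges bevelled, smooth. Origin: its centre; its z is the disc's axis. Centre 6 mm above the cell floor when flat, 14 mm when on edge. Four stand on edge at the start. Chips under more than 45 N
- tablet_2: another tablet, same as tablet_1
- tablet_3: another tablet, same as tablet_1
- tablet_4: another tablet, same as tablet_1
- tablet_5: another tablet, same as tablet_1
- tablet_6: another tablet, same as tablet_1
- tablet_7: another tablet, same as tablet_1
- tablet_8: another tablet, same as tablet_1
- dropper_bottle: brown dropper bottle, 33 mm across, 102 mm tall, standing behind the cassette; stays where it is. Origin: centre of its underside
- reel: reel of solder, 52 mm across, 34 mm tall, behind the cassette; stays where it is. Origin: centre of its underside
- circuit_board: small green circuit board, 46 x 62 x 19 mm, lying left in front of the cassette; stays where it is. Origin: centre of its underside
Mind the look-alikes: they are no part of the job. Leave any purple or yellow look-alike of the tamper alone.

How it is judged:
By the outcome, as a careful person would: the job done as asked, in the order asked, and still so for the second after the job is handed in, with the robot touching nothing.
It also fails if it takes over 72 s, if anything falls off the work surface, if the arm or the gripper's body presses on something with over 40 N, if the wrist force passes 120 N, or if a joint passes its speed limit or range.

## Working session

There is one attempt and no reset: what is moved stays moved. The work goes in short steps, Python scripts to look and compute and a shell command to move; the robot and the scene stay as the last step left them, time stands still between calls to the robot, and variables do not carry over. Pictures are saved under pics/ and viewed, at most 10 in all, crops included, and the job is handed in when it is done.

```bash
mkdir -p pics; ls
cat > h.py <<'E'
import numpy as np,cv2
from bench import arm,eyes,job
from scipy.spatial.transform import Rotation as R
def cam(n,st=None):
    c=eyes.camera_info(n);K=np.array(c["intrinsics"])
    if n=="wrist":
        st=st or arm.state();T=np.eye(4);q=st["tool_rot"];T[:3,:3]=R.from_quat([q[1],q[2],q[3],q[0]]).as_matrix();T[:3,3]=st["tcp_pos"]
        return K,T@np.array(c["hand_eye"])
    return K,np.array(c["pose"])
def ray(C,uv,z):
    K,T=C;d=T[:3,:3]@np.linalg.solve(K,[uv[0],uv[1],1]);o=T[:3,3];return o+d*(z-o[2])/d[2]
def proj(C,p):
    K,T=C;q=K@(T[:3,:3].T@(np.array(p)-T[:3,3]));return q[:2]/q[2]
E
python3 - <<'E'
from h import *
s=arm.state();print(s)
for n in ["top","side"]:
    cv2.imwrite(f"pics/{n}0.png",eyes.snapshot(n));print(n,cam(n))
print(eyes.camera_info("wrist"))
E
```

```text
pics
{'t': 0.0, 'joint_pos': array([ 8.99692287e-01,  3.81225034e-01,  1.29826319e+00,  2.10616432e-05,
        1.46360254e+00, -2.15287047e-01]), 'qd': array([-0.0003465 , -0.00074402, -0.00017357,  0.00133355, -0.00112878,
       -0.00063653]), 'joint_torque': array([-8.54212467e-04, -4.48461592e+01, -2.31277013e+01, -1.84098913e-04,
        4.74333516e-03, -2.23909808e-05]), 'tcp_pos': array([0.24193129, 0.49363916, 0.24969535]), 'tool_rot': array([-3.30672659e-04,  2.25941641e-01,  9.74140551e-01, -6.72193028e-04]), 'force': array([-0.89232139, -0.66657529, -0.42380371]), 'wrist_torque': array([-0.04637619, -0.00272853,  0.02332783]), 'finger_force': 0.0, 'opening': 0.08567226162634098}
top (array([[625.04048491,   0.        , 306.32212446],
       [  0.        , 625.04048491, 246.1925934 ],
       [  0.        ,   0.        ,   1.        ]]), array([[ 0.00443536, -0.99809153,  0.06159234,  0.52619434],
       [-0.9999355 , -0.00378271,  0.01070878,  0.13931499],
       [-0.01045536, -0.06163586, -0.99804394,  1.39479836],
       [ 0.        ,  0.        ,  0.        ,  1.       
[... 236 characters left out ...]
-0.5179168 , -0.41252632,  0.74938924, -0.65530885],
       [-0.00475474, -0.87463525, -0.48475826,  0.6095553 ],
       [ 0.        ,  0.        ,  0.        ,  1.        ]]))
{'intrinsics': array([[376.5685067 ,   0.        , 320.36353704],
       [  0.        , 376.5685067 , 234.72554523],
       [  0.        ,   0.        ,   1.        ]]), 'hand_eye': array([[-4.39918861e-04, -9.54101252e-01, -2.99483902e-01,
         7.63253966e-02],
       [ 9.99999885e-01, -3.62490260e-04, -3.14095011e-04,
        -5.20996286e-04],
       [ 1.91118445e-04, -2.99484006e-01,  9.54101302e-01,
        -1.22691648e-01],
       [ 0.00000000e+00,  0.00000000e+00,  0.00000000e+00,
         1.00000000e+00]])}
```

View pics/top0.png

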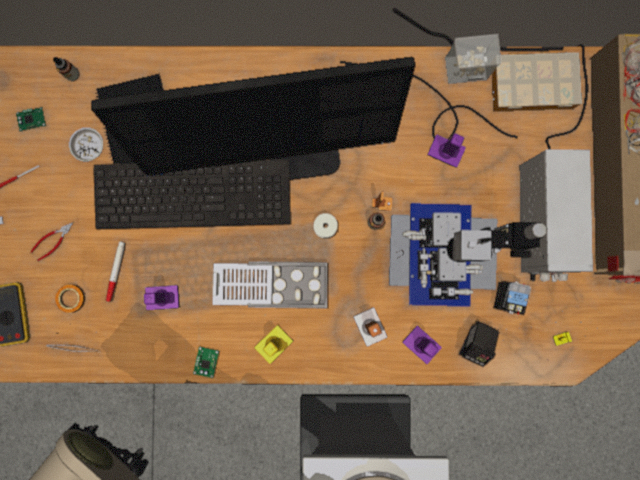

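View pics/side0.png

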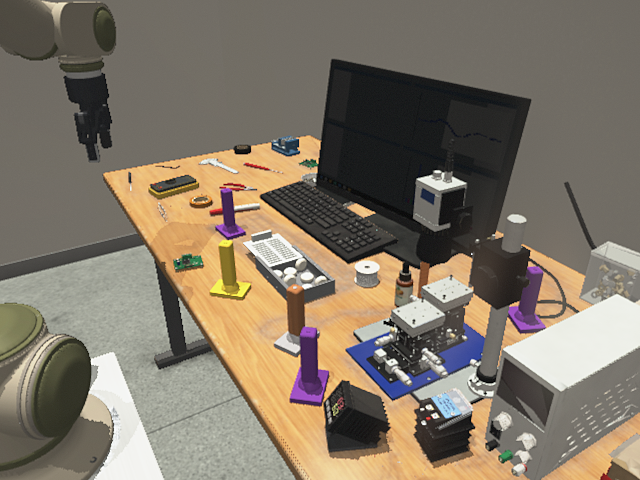

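The true tamper (grey plate, wooden handle) is near top pixel (370,327). The cassette spans x px 212–328, with the cover on the left (+y = world +y). I'll measure both.

Run:
```python
from h import *
im=cv2.imread("pics/top0.png");C=cam("top")
a=cv2.resize(im[250:360,200:400],None,fx=4,fy=4,interpolation=cv2.INTER_CUBIC)
cv2.imwrite("pics/crop0.png",a)
hsv=cv2.cvtColor(im,cv2.COLOR_BGR2HSV)
g=((hsv[...,1]<60)&(hsv[...,2]>60)).astype(np.uint8)
for nm,(x0,y0,x1,y1),z in [("cass",(200,250,340,315),.032),("tamper",(345,300,395,352),.01)]:
    m=np.zeros_like(g);m[y0:y1,x0:x1]=g[y0:y1,x0:x1]
    cs=cv2.findContours(cv2.morphologyEx(m,cv2.MORPH_CLOSE,np.ones((5,5))),0,2)[0];c=max(cs,key=cv2.contourArea)
    r=cv2.minAreaRect(c);b=cv2.boxPoints(r);P=np.array([ray(C,p,z) for p in b])[:,:2]
    print(nm,r,P.round(4).tolist(),P.mean(0),[np.linalg.norm(P[i]-P[i-1]) for i in range(4)])
    for i in range(2): d=P[i+1]-P[i];print(np.degrees(np.arctan2(d[1],d[0])))
```

```text
cass ((269.5, 284.0), (46.0, 115.0), 90.0) [[0.5771, 0.3599], [0.5781, 0.1087], [0.4782, 0.1085], [0.477, 0.3585]] [0.52761188 0.23388861] [np.float64(0.10009797851515939), np.float64(0.25118651247465773), np.float64(0.09990168559661064), np.float64(0.25005029086757286)]
-89.76862833577741
-179.86266022890652
tamper ((369.7602233886719, 326.4725646972656), (33.26975631713867, 23.172964096069336), 65.55604553222656) [[0.4577, 0.0521], [0.479, 0.0057], [0.4128, -0.0244], [0.3917, 0.0219]] [0.43528179 0.01382997] [np.float64(0.0726101352709881), np.float64(0.051102510323046815), np.float64(0.07265301744219597), np.float64(0.05093948598777306)]
-65.41327385854122
-155.5483780030137
```

View pics/crop0.png

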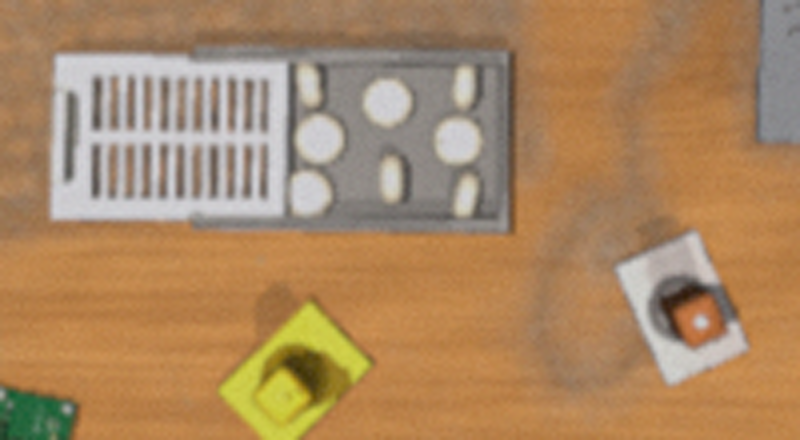

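Cassette origin is about (0.528, 0.175) with yaw near 0. The tamper is at (0.435, 0.014), with its x axis at about 24.5°. Size checks agree with the given dimensions (72.6 x 51 mm, 100 mm wide). I'll grip across tamper y, so tool y goes to 114.5°.

```bash
python3 -m jog '[{"rz":-0.177},{"rz":-0.177},{"rz":-0.177},{"rz":-0.177},{"rz":-0.177}]' 1 60
python3 -m jog '[{"dy":-5.7,"dx":0.26},{"dy":-5.7,"dx":0.26},{"dy":-5.7,"dx":0.26},{"dy":-5.7,"dx":0.26},{"dy":-5.7,"dx":0.26}]'
python3 -m jog '[{"dy":-5.7,"dx":0.26},{"dy":-5.7,"dx":0.26},{"dy":-5.7,"dx":0.26},{"dy":-5.7,"dx":0.26},{}]'
python3 - <<'E'
from h import *
s=arm.state();cv2.imwrite("pics/w1.png",eyes.snapshot("wrist"));C=cam("wrist",s);np.savez("w1.npz",K=C[0],T=C[1])
print(s["tcp_pos"],s["tool_rot"],s["force"])
E
```

```text
[0.2419465  0.49365974 0.24977822] [-2.75630841e-04  2.25931358e-01  9.74142999e-01 -6.01794808e-04] [ 0.59426207  1.16195391 -0.50133291]schema error: expected keys dx, dy, dz, rx, ry, rz
schema error: expected keys dx, dy, dz, rx, ry, rz
schema error: expected keys dx, dy, dz, rx, ry, rz
```

View pics/w1.png

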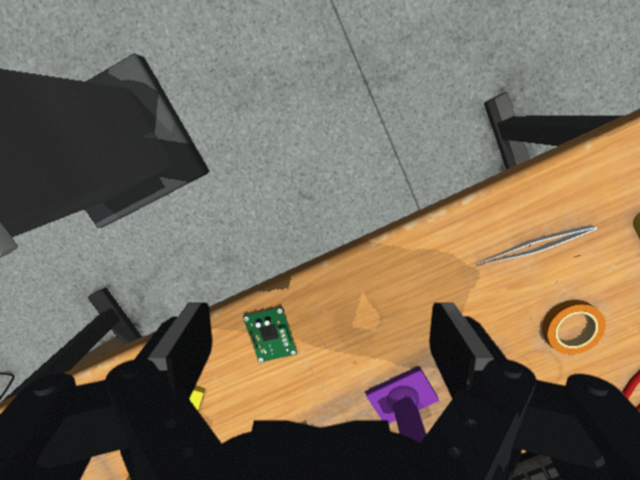

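All six keys are required, so that move was refused; the picture only shows the start view (circuit board at (270,335)). I'll send it again.

```bash
python3 -m jog '[{"dx":0,"dy":0,"dz":0,"rx":0,"ry":0,"rz":-0.177},{"dx":0,"dy":0,"dz":0,"rx":0,"ry":0,"rz":-0.177},{"dx":0,"dy":0,"dz":0,"rx":0,"ry":0,"rz":-0.177},{"dx":0,"dy":0,"dz":0,"rx":0,"ry":0,"rz":-0.177},{"dx":0,"dy":0,"dz":0,"rx":0,"ry":0,"rz":-0.177}]' 1 60
python3 -m jog '[{"dx":0.26,"dy":-5.7,"dz":0,"rx":0,"ry":0,"rz":0},{"dx":0.26,"dy":-5.7,"dz":0,"rx":0,"ry":0,"rz":0},{"dx":0.26,"dy":-5.7,"dz":0,"rx":0,"ry":0,"rz":0},{"dx":0.26,"dy":-5.7,"dz":0,"rx":0,"ry":0,"rz":0},{"dx":0.26,"dy":-5.7,"dz":0,"rx":0,"ry":0,"rz":0}]'
python3 -m jog '[{"dx":0.26,"dy":-5.7,"dz":0,"rx":0,"ry":0,"rz":0},{"dx":0.26,"dy":-5.7,"dz":0,"rx":0,"ry":0,"rz":0},{"dx":0.26,"dy":-5.7,"dz":0,"rx":0,"ry":0,"rz":0},{"dx":0.26,"dy":-5.7,"dz":0,"rx":0,"ry":0,"rz":0},{"dx":0,"dy":0,"dz":0,"rx":0,"ry":0,"rz":0}]'
python3 - <<'E'
from h import *
s=arm.state();im=eyes.snapshot("wrist");cv2.imwrite("pics/w2.png",im);C=cam("wrist",s);np.savez("w2.npz",K=C[0],T=C[1])
print(s["tcp_pos"],R.from_quat(np.roll(s["tool_rot"],-1)).as_matrix().round(3),s["force"])
E
```

```text
t: 0.78
tcp_pos: [0.242, 0.4937, 0.25]
tool_rot: [-0.0, -0.216, 0.976, -0.0]
force: [-0.3, 0.0, -0.3]
opening: 0.0855
finger_force: 0.0
t: 1.4
tcp_pos: [0.3491, 0.2276, 0.2503]
tool_rot: [0.0, -0.213, 0.977, -0.0]
force: [1.5, 0.5, 0.1]
opening: 0.0853
finger_force: 0.0
t: 2.02
tcp_pos: [0.4353, 0.0146, 0.2499]
tool_rot: [-0.0, -0.21, 0.978, -0.0]
force: [-0.8, 1.4, 0.2]
opening: 0.0855
finger_force: 0.0
[0.43528824 0.01463274 0.24993611] [[-0.911 -0.411 -0.   ]
 [-0.411  0.911 -0.   ]
 [ 0.001 -0.    -1.   ]] [-0.75551536  1.36973903  0.23878723]
```

View pics/w2.png

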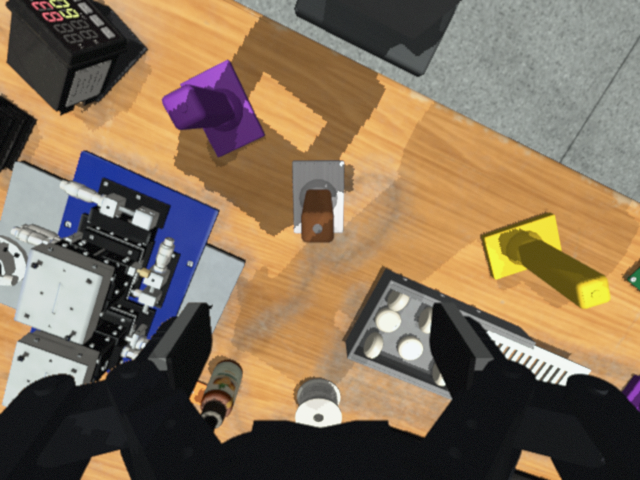

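The tamper plate spans px (293–343, 161–233), with its sides parallel to the image, and the handle top is at about (318,229). The yaw matches; now the centre.

Run:
```python
from h import *
f=np.load("w2.npz");C=(f["K"],f["T"])
M=np.array([[-.911,-.411],[-.411,.911]]);t=np.array([.4353,.0146])
for uv,z in [((293,161),.01),((343,161),.01),((343,233),.01),((293,233),.01),((318,229),.115)]:
    p=ray(C,uv,z)[:2];print(uv,p.round(4),"tool cm",(M.T@(p-t)*100).round(2))
```

```text
(293, 161) [ 0.4128 -0.0247] tool cm [ 3.66 -2.66]
(343, 161) [0.3933 0.0187] tool cm [3.66 2.1 ]
(343, 233) [0.4581 0.0493] tool cm [-3.5   2.22]
(293, 233) [0.4788 0.0033] tool cm [-3.5  -2.81]
(318, 229) [0.4359 0.0124] tool cm [ 0.03 -0.22]
```

```bash
python3 -m jog '[{"dx":0.05,"dy":-0.26,"dz":5.5,"rx":0,"ry":0,"rz":0},{"dx":0,"dy":0,"dz":5.5,"rx":0,"ry":0,"rz":0},{"dx":0,"dy":0,"dz":5.5,"rx":0,"ry":0,"rz":0},{"dx":0,"dy":0,"dz":0,"rx":0,"ry":0,"rz":0}]'
python3 -m jog '[{"dx":0,"dy":0,"dz":0,"rx":0,"ry":0,"rz":0},{"dx":0,"dy":0,"dz":0,"rx":0,"ry":0,"rz":0},{"dx":0,"dy":0,"dz":0,"rx":0,"ry":0,"rz":0},{"dx":0,"dy":0,"dz":0,"rx":0,"ry":0,"rz":0},{"dx":0,"dy":0,"dz":0,"rx":0,"ry":0,"rz":0}]' 0 70
```

```text
t: 2.58
tcp_pos: [0.4329, 0.0165, 0.0834]
tool_rot: [-0.003, -0.214, 0.977, 0.002]
force: [0.1, -0.3, 1.1]
opening: 0.0857
finger_force: 0.0
t: 3.2
tcp_pos: [0.4355, 0.0148, 0.0862]
tool_rot: [0.001, -0.213, 0.977, -0.0]
force: [-0.2, -0.5, 7.0]
opening: 0.0232
finger_force: 71.2
```

```bash
python3 -m jog '[{"dx":0,"dy":0,"dz":-2,"rx":0,"ry":0,"rz":0},{"dx":0,"dy":0,"dz":-5,"rx":0,"ry":0,"rz":0.107},{"dx":0,"dy":0,"dz":-5,"rx":0,"ry":0,"rz":0.107},{"dx":0,"dy":0,"dz":-4,"rx":0,"ry":0,"rz":0.107},{"dx":0,"dy":0,"dz":0,"rx":0,"ry":0,"rz":0.107}]'
python3 -m jog '[{"dx":-3.1,"dy":4,"dz":0,"rx":0,"ry":0,"rz":0},{"dx":-3.1,"dy":4,"dz":0,"rx":0,"ry":0,"rz":0},{"dx":-3.1,"dy":4,"dz":0,"rx":0,"ry":0,"rz":0},{"dx":-3.1,"dy":4,"dz":0,"rx":0,"ry":0,"rz":0},{"dx":0,"dy":0,"dz":0,"rx":0,"ry":0,"rz":0}]'
python3 - <<'E'
from h import *
s=arm.state();im=eyes.snapshot("wrist");cv2.imwrite("pics/w3.png",im);C=cam("wrist",s);np.savez("w3.npz",K=C[0],T=C[1])
print(s["tcp_pos"],R.from_quat(np.roll(s["tool_rot"],-1)).as_matrix().round(3),s["force"])
E
```

```text
t: 3.82
tcp_pos: [0.4356, 0.0149, 0.248]
tool_rot: [0.003, 0.001, 1.0, -0.001]
force: [-0.1, -0.7, -3.1]
opening: 0.0233
finger_force: 69.9
t: 4.45
tcp_pos: [0.5594, 0.1774, 0.244]
tool_rot: [-0.001, -0.002, 1.0, 0.0]
force: [-0.3, -0.4, -2.3]
opening: 0.0236
finger_force: 70.3
[0.55942779 0.17740008 0.24401432] [[-1.    -0.004 -0.002]
 [-0.004  1.     0.   ]
 [ 0.002  0.    -1.   ]] [-0.30219726 -0.43953761 -2.27961042]
```

View pics/w3.png

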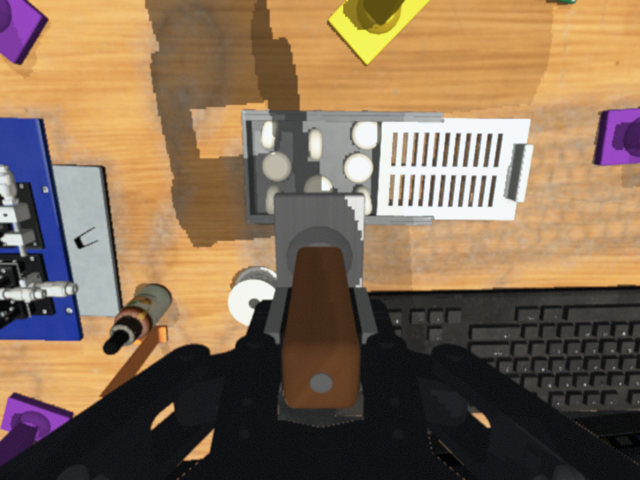

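Run:
```python
from h import *
f=np.load("w3.npz");C=(f["K"],f["T"])
im=cv2.imread("pics/w3.png")
a=cv2.resize(im[95:235,230:545],None,fx=2.5,fy=2.5,interpolation=cv2.INTER_CUBIC);cv2.imwrite("pics/crop3.png",a)
for uv,z in [((243,111),.032),((244,222),.032),((380,113),.032),((434,221),.032),((379,122),.028),((379,212),.028),((530,119),.028),((515,220),.028),((275,195),.168),((363,195),.168)]:
    print(uv,ray(C,uv,z).round(4))
```

```text
(243, 111) [0.4783 0.1112 0.032 ]
(244, 222) [0.5755 0.1065 0.032 ]
(380, 113) [0.4794 0.227  0.032 ]
(434, 221) [0.5739 0.2815 0.032 ]
(379, 122) [0.4868 0.2271 0.028 ]
(379, 212) [0.5665 0.2311 0.028 ]
(530, 119) [0.4838 0.3569 0.028 ]
(515, 220) [0.5737 0.3581 0.028 ]
(275, 195) [0.5229 0.1523 0.168 ]
(363, 195) [0.5227 0.1995 0.168 ]
```

View pics/crop3.png

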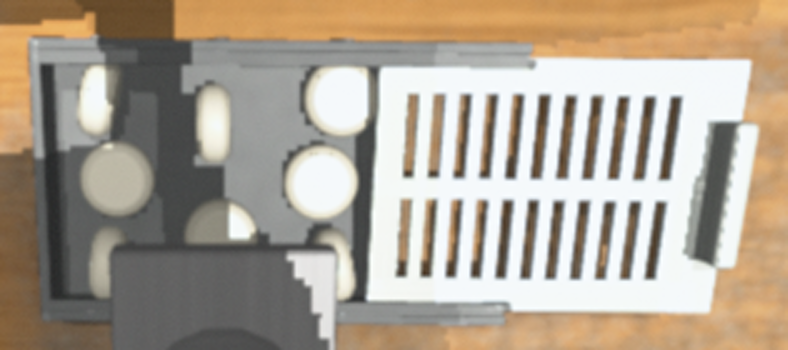

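Cassette origin is (0.528, 0.175) with yaw about -0.5°. Tablets standing on edge are at crop px A (100,100), B (212,125), C (107,262) and D (340,262). The cover edge is at cassette y of about +54. I'll go above the -y half and approach until contact.

```bash
python3 -m jog '[{"dx":3.2,"dy":-2.7,"dz":0,"rx":0,"ry":0,"rz":0.012},{"dx":0,"dy":0,"dz":0,"rx":0,"ry":0,"rz":0},{"dx":0,"dy":0,"dz":5.6,"rx":0,"ry":0,"rz":0},{"dx":0,"dy":0,"dz":4.6,"rx":0,"ry":0,"rz":0},{"dx":0,"dy":0,"dz":0,"rx":0,"ry":0,"rz":0}]'
python3 -m jog '[{"dx":0,"dy":0,"dz":0.3,"rx":0,"ry":0,"rz":0},{"dx":0,"dy":0,"dz":0.2,"rx":0,"ry":0,"rz":0},{"dx":0,"dy":0,"dz":0,"rx":0,"ry":0,"rz":0}]'
python3 - <<'E'
from h import *
s=arm.state();im=eyes.snapshot("side");cv2.imwrite("pics/s4.png",cv2.resize(im[200:330,200:360],None,fx=4,fy=4))
print(s["tcp_pos"],s["force"],s["wrist_torque"])
E
```

```text
t: 5.12
tcp_pos: [0.5252, 0.1476, 0.1412]
tool_rot: [-0.003, 0.006, 1.0, -0.0]
force: [0.2, 0.2, -1.2]
opening: 0.0229
finger_force: 70.2
t: 5.5
tcp_pos: [0.5271, 0.1482, 0.1393]
tool_rot: [0.001, 0.005, 1.0, 0.0]
force: [0.5, 0.4, -2.3]
opening: 0.0232
finger_force: 70.3
[0.5271268  0.14818463 0.13932958] [ 0.50934009  0.35036941 -2.26764911] [-0.00616583  0.01699728 -0.06790074]
```

View pics/s4.png

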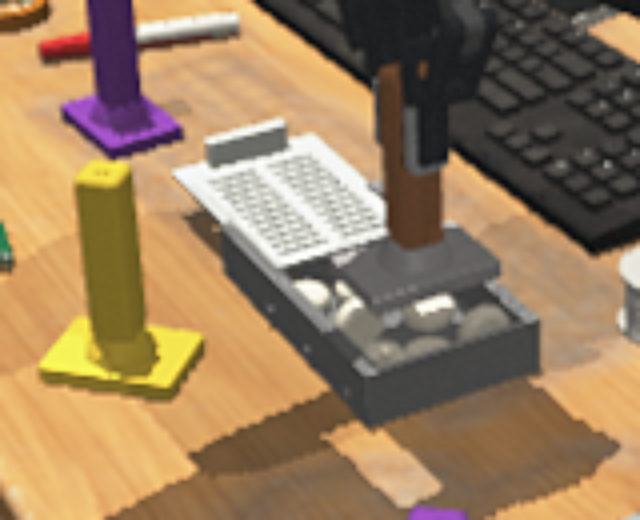

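Run:
```python
from h import *
C=cam("side");
for z in (.049,.053):
  for sx,sy in [(-1,-1),(1,-1),(1,1),(-1,1)]:
    print(z,sx,sy,((proj(C,[.5271+sx*.036,.1482+sy*.025,z])-[200,200])*4).round())
for p in [(-.05,-.066),(.05,-.066),(.05,.066)]: print("wall",p,((proj(C,[.5278+p[0],.175+p[1],.032])-[200,200])*4).round())
```

```text
0.049 -1 -1 [377. 323.]
0.049 1 -1 [503. 282.]
0.049 1 1 [453. 240.]
0.049 -1 1 [330. 277.]
0.053 -1 -1 [376. 316.]
0.053 1 -1 [503. 276.]
0.053 1 1 [453. 233.]
0.053 -1 1 [329. 271.]
wall (-0.05, -0.066) [368. 374.]
wall (0.05, -0.066) [542. 316.]
wall (0.05, 0.066) [415. 206.]
```

```bash
python3 -m jog '[{"dx":0,"dy":0,"dz":0.6,"rx":0,"ry":0,"rz":0},{"dx":0,"dy":0,"dz":0.6,"rx":0,"ry":0,"rz":0},{"dx":0,"dy":0,"dz":0,"rx":0,"ry":0,"rz":0}]'|egrep 'tcp|force:'
python3 -m jog '[{"dx":0,"dy":0,"dz":0.2,"rx":0,"ry":0,"rz":0},{"dx":0,"dy":0,"dz":0,"rx":0,"ry":0,"rz":0}]'|egrep 'tcp|force:'
python3 -m jog '[{"dx":0,"dy":0,"dz":0.2,"rx":0,"ry":0,"rz":0},{"dx":0,"dy":0,"dz":0,"rx":0,"ry":0,"rz":0}]'|egrep 'tcp|force:'
```

```text
tcp_pos: [0.5264, 0.1481, 0.1256]
force: [-0.2, 0.2, -3.1]
finger_force: 70.3
tcp_pos: [0.5268, 0.1482, 0.1243]
force: [-0.4, 0.5, -2.5]
finger_force: 70.3
tcp_pos: [0.5267, 0.1482, 0.1222]
force: [0.3, 0.7, -2.9]
finger_force: 70.3
```

```bash
for i in 1; do python3 -m jog '[{"dx":0,"dy":0,"dz":0.2,"rx":0,"ry":0,"rz":0},{"dx":0,"dy":0,"dz":0,"rx":0,"ry":0,"rz":0}]'|egrep 'tcp|^force:'; done
python3 -m jog '[{"dx":0,"dy":0,"dz":0.15,"rx":0,"ry":0,"rz":0},{"dx":0,"dy":0,"dz":0,"rx":0,"ry":0,"rz":0}]'|egrep 'tcp|^force:'
python3 -m jog '[{"dx":0,"dy":0,"dz":0.1,"rx":0,"ry":0,"rz":0},{"dx":0,"dy":0,"dz":0,"rx":0,"ry":0,"rz":0}]'|egrep 'tcp|^force:'
```

```text
tcp_pos: [0.5267, 0.1482, 0.1201]
force: [0.2, -0.6, -1.2]
tcp_pos: [0.5267, 0.1482, 0.1187]
force: [0.8, -0.3, -2.1]
tcp_pos: [0.5269, 0.1482, 0.1179]
force: [0.2, 0.4, -1.3]
```

```bash
python3 -m jog '[{"dx":0,"dy":0,"dz":0.1,"rx":0,"ry":0,"rz":0},{"dx":0,"dy":0,"dz":0,"rx":0,"ry":0,"rz":0}]'|egrep 'tcp|^force:'
python3 -m jog '[{"dx":0,"dy":0,"dz":0.1,"rx":0,"ry":0,"rz":0},{"dx":0,"dy":0,"dz":0,"rx":0,"ry":0,"rz":0}]'|egrep 'tcp|^force:'
python3 -m jog '[{"dx":0,"dy":0,"dz":0.05,"rx":0,"ry":0,"rz":0},{"dx":0,"dy":0,"dz":0,"rx":0,"ry":0,"rz":0}]'|egrep 'tcp|^force:'
```

```text
tcp_pos: [0.5272, 0.1482, 0.1176]
force: [0.1, -0.1, 3.5]
tcp_pos: [0.5277, 0.1482, 0.1174]
force: [-0.2, 0.6, 12.2]
tcp_pos: [0.528, 0.1482, 0.1174]
force: [0.0, 0.7, 15.0]
```

Contact is at TCP z = 0.1178, which puts the face 86 mm below the TCP. Stiffness is about 9 N/mm. Now I'll drag gently in -y.

```bash
python3 -m jog '[{"dx":0,"dy":-0.3,"dz":0,"rx":0,"ry":0,"rz":0},{"dx":0,"dy":0,"dz":0,"rx":0,"ry":0,"rz":0}]'|egrep 'tcp|^force:'
python3 -m jog '[{"dx":0,"dy":-0.3,"dz":0,"rx":0,"ry":0,"rz":0},{"dx":0,"dy":0,"dz":0,"rx":0,"ry":0,"rz":0}]'|egrep 'tcp|^force:'
```

```text
tcp_pos: [0.5279, 0.1449, 0.1172]
force: [-0.7, 0.1, 14.4]
tcp_pos: [0.5277, 0.1418, 0.117]
force: [-0.4, -1.6, 12.5]
```

```bash
python3 -m jog '[{"dx":0,"dy":-0.2,"dz":0,"rx":0,"ry":0,"rz":0},{"dx":0,"dy":0,"dz":0,"rx":0,"ry":0,"rz":0}]'|egrep 'tcp|^force:'
python3 -m jog '[{"dx":0,"dy":-0.2,"dz":0.1,"rx":0,"ry":0,"rz":0},{"dx":0,"dy":0,"dz":0,"rx":0,"ry":0,"rz":0}]'|egrep 'tcp|^force:'
python3 -m jog '[{"dx":0,"dy":0,"dz":0.1,"rx":0,"ry":0,"rz":0},{"dx":0,"dy":0,"dz":0,"rx":0,"ry":0,"rz":0}]'|egrep 'tcp|^force:'
```

```text
tcp_pos: [0.5275, 0.1397, 0.1167]
force: [-0.4, -2.0, 10.2]
tcp_pos: [0.5277, 0.1386, 0.1164]
force: [-1.0, 2.8, 16.0]
tcp_pos: [0.5279, 0.1387, 0.1163]
force: [-3.0, 2.3, 22.7]
```

```bash
python3 -m jog '[{"dx":0,"dy":0.1,"dz":-0.5,"rx":0,"ry":0,"rz":0},{"dx":0,"dy":0,"dz":-3.5,"rx":0,"ry":0,"rz":0},{"dx":0,"dy":5,"dz":-3.5,"rx":0,"ry":0,"rz":0},{"dx":0,"dy":5,"dz":0,"rx":0,"ry":0,"rz":0},{"dx":0,"dy":0,"dz":0,"rx":0,"ry":0,"rz":0}]'|egrep 'tcp|^force:'
python3 - <<'E'
from h import *
s=arm.state();w=eyes.snapshot("wrist");cv2.imwrite("pics/w5full.png",w)
t=eyes.snapshot("side");C=cam("side")
for p in [(.478,.11),(.58,.11),(.478,.23),(.58,.23)]: print(proj(C,[*p,.03]),proj(cam("wrist",s),[*p,.03]))
a=cv2.resize(t[235:305,240:345],None,fx=5,fy=5,interpolation=cv2.INTER_CUBIC)
b=cv2.resize(eyes.snapshot("top")[260:312,262:332],None,fx=5,fy=5,interpolation=cv2.INTER_CUBIC)
o=np.zeros((350+260,525,3),np.uint8);o[:350]=a;o[350:,:350]=b
cv2.imwrite("pics/c5.png",o[:600])
E
```

```text
tcp_pos: [0.527, 0.2418, 0.1879]
force: [0.6, 0.1, -1.6]
[291.77413746 294.07633286] [141.02882981 157.47484687]
[336.20702374 279.21722821] [159.7810135  284.63196853]
[264.99453387 266.7710265 ] [304.56547497 156.23304709]
[307.05328855 254.13889125] [307.06888145 283.61088546]
```

View pics/c5.png

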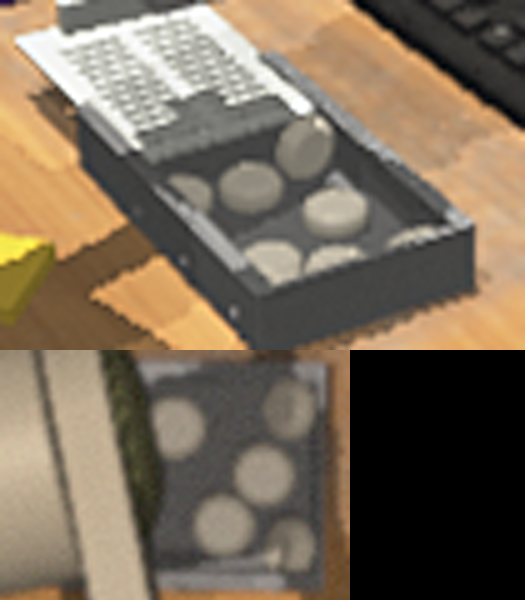

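B is now flat at about cassette y -21. A and C lean against the -y end wall (lower right and upper right discs in the top crop), and D still stands (side crop (305,145)). I'll press A and C again, wiggling in x to break the friction.

```bash
python3 -m jog '[{"dx":0,"dy":-5,"dz":0,"rx":0,"ry":0,"rz":0},{"dx":0,"dy":-4.9,"dz":2,"rx":0,"ry":0,"rz":0},{"dx":0,"dy":0,"dz":2.5,"rx":0,"ry":0,"rz":0},{"dx":0,"dy":0,"dz":1.9,"rx":0,"ry":0,"rz":0},{"dx":0,"dy":0,"dz":0,"rx":0,"ry":0,"rz":0}]'|egrep 'tcp|^force:'
python3 -m jog '[{"dx":0,"dy":0,"dz":0.4,"rx":0,"ry":0,"rz":0},{"dx":0,"dy":0,"dz":0.2,"rx":0,"ry":0,"rz":0},{"dx":0,"dy":0,"dz":0,"rx":0,"ry":0,"rz":0}]'|egrep 'tcp|^force:'
```

```text
tcp_pos: [0.526, 0.139, 0.1232]
force: [0.3, -0.0, -1.8]
tcp_pos: [0.5267, 0.1402, 0.1186]
force: [0.1, -0.5, -2.7]
```

```bash
python3 -m jog '[{"dx":0,"dy":0.1,"dz":0.2,"rx":0,"ry":0,"rz":0},{"dx":0,"dy":0,"dz":0.15,"rx":0,"ry":0,"rz":0},{"dx":0,"dy":0,"dz":0,"rx":0,"ry":0,"rz":0}]'|egrep 'tcp|^force:'
python3 -m jog '[{"dx":0.3,"dy":0,"dz":0.1,"rx":0,"ry":0,"rz":0},{"dx":-0.3,"dy":0,"dz":0,"rx":0,"ry":0,"rz":0},{"dx":-0.3,"dy":0,"dz":0,"rx":0,"ry":0,"rz":0},{"dx":0.3,"dy":0,"dz":0,"rx":0,"ry":0,"rz":0}]'|egrep 'tcp|^force:'
```

```text
tcp_pos: [0.5268, 0.1412, 0.1151]
force: [-0.3, -0.3, 0.1]
tcp_pos: [0.5269, 0.1411, 0.1136]
force: [0.1, 0.1, -2.6]
```

```bash
python3 -m jog '[{"dx":0.3,"dy":0,"dz":0.1,"rx":0,"ry":0,"rz":0},{"dx":-0.3,"dy":0,"dz":0.1,"rx":0,"ry":0,"rz":0},{"dx":-0.3,"dy":0,"dz":0,"rx":0,"ry":0,"rz":0},{"dx":0.3,"dy":0,"dz":0,"rx":0,"ry":0,"rz":0}]'|egrep 'tcp|^force:'
python3 -m jog '[{"dx":0.3,"dy":0,"dz":0.1,"rx":0,"ry":0,"rz":0},{"dx":-0.3,"dy":0,"dz":0.1,"rx":0,"ry":0,"rz":0},{"dx":-0.3,"dy":0,"dz":0,"rx":0,"ry":0,"rz":0},{"dx":0.3,"dy":0,"dz":0,"rx":0,"ry":0,"rz":0}]'|egrep 'tcp|^force:'
python3 -m jog '[{"dx":0.3,"dy":0,"dz":0.1,"rx":0,"ry":0,"rz":0},{"dx":-0.3,"dy":0,"dz":0.1,"rx":0,"ry":0,"rz":0},{"dx":-0.3,"dy":0,"dz":0,"rx":0,"ry":0,"rz":0},{"dx":0.3,"dy":0,"dz":0,"rx":0,"ry":0,"rz":0}]'|egrep 'tcp|^force:'
```

```text
tcp_pos: [0.527, 0.1411, 0.1118]
force: [0.2, -0.5, -2.9]
tcp_pos: [0.527, 0.1411, 0.1098]
force: [-0.2, -1.5, -2.3]
tcp_pos: [0.527, 0.1411, 0.1078]
force: [0.2, -1.2, -2.0]
```

```bash
python3 -m jog '[{"dx":0.3,"dy":0,"dz":0.1,"rx":0,"ry":0,"rz":0},{"dx":-0.3,"dy":0,"dz":0.1,"rx":0,"ry":0,"rz":0},{"dx":-0.3,"dy":0,"dz":0,"rx":0,"ry":0,"rz":0},{"dx":0.3,"dy":0,"dz":0,"rx":0,"ry":0,"rz":0}]'|egrep 'tcp|^force:'
python3 -m jog '[{"dx":0.3,"dy":0,"dz":0.1,"rx":0,"ry":0,"rz":0},{"dx":-0.3,"dy":0,"dz":0.1,"rx":0,"ry":0,"rz":0},{"dx":-0.3,"dy":0,"dz":0,"rx":0,"ry":0,"rz":0},{"dx":0.3,"dy":0,"dz":0,"rx":0,"ry":0,"rz":0}]'|egrep 'tcp|^force:'
```

```text
tcp_pos: [0.527, 0.1411, 0.1058]
force: [-0.4, 0.1, -2.2]
tcp_pos: [0.527, 0.1411, 0.1038]
force: [-1.0, -0.6, -1.6]
```

```bash
python3 -m jog '[{"dx":0.2,"dy":0,"dz":0.08,"rx":0,"ry":0,"rz":0},{"dx":-0.2,"dy":0,"dz":0.08,"rx":0,"ry":0,"rz":0},{"dx":0,"dy":0,"dz":0,"rx":0,"ry":0,"rz":0}]'|egrep 'tcp|^force:'
```

```text
tcp_pos: [0.5268, 0.1412, 0.1023]
force: [0.4, -0.3, -0.4]
```

```bash
python3 -m jog '[{"dx":0.2,"dy":0,"dz":0.1,"rx":0,"ry":0,"rz":0},{"dx":-0.2,"dy":0,"dz":0.05,"rx":0,"ry":0,"rz":0},{"dx":0,"dy":0,"dz":0,"rx":0,"ry":0,"rz":0}]'|egrep 'tcp|^force:'
```

```text
tcp_pos: [0.5273, 0.1411, 0.1021]
force: [-1.2, -0.8, 10.6]
```

```bash
python3 -m jog '[{"dx":0,"dy":0,"dz":-1.4,"rx":0,"ry":0,"rz":0},{"dx":0,"dy":0,"dz":-1.4,"rx":0,"ry":0,"rz":0},{"dx":0,"dy":3,"dz":0,"rx":0,"ry":0,"rz":0},{"dx":0,"dy":2.8,"dz":0,"rx":0,"ry":0,"rz":0},{"dx":0,"dy":0,"dz":0,"rx":0,"ry":0,"rz":0}]'|egrep 'tcp|^force:'
python3 -m jog '[{"dx":-0.1,"dy":0,"dz":0.4,"rx":0,"ry":0,"rz":0},{"dx":0,"dy":0,"dz":0.3,"rx":0,"ry":0,"rz":0},{"dx":0,"dy":0,"dz":0.2,"rx":0,"ry":0,"rz":0},{"dx":0,"dy":0,"dz":0,"rx":0,"ry":0,"rz":0}]'|egrep 'tcp|^force:'
```

```text
tcp_pos: [0.5272, 0.2006, 0.1293]
force: [0.1, 0.1, -1.8]
tcp_pos: [0.5283, 0.1988, 0.1195]
force: [0.2, 0.3, -3.2]
```

```bash
python3 -m jog '[{"dx":0,"dy":0,"dz":0.15,"rx":0,"ry":0,"rz":0},{"dx":0,"dy":0,"dz":0.1,"rx":0,"ry":0,"rz":0},{"dx":0,"dy":0,"dz":0,"rx":0,"ry":0,"rz":0}]'|egrep 'tcp|^force:'
python3 -m jog '[{"dx":0,"dy":0,"dz":0.07,"rx":0,"ry":0,"rz":0},{"dx":0,"dy":0,"dz":0,"rx":0,"ry":0,"rz":0}]'|egrep 'tcp|^force:'
```

```text
tcp_pos: [0.5286, 0.1992, 0.1177]
force: [-0.5, -0.7, 1.5]
tcp_pos: [0.5289, 0.1993, 0.1174]
force: [0.1, 0.2, 5.3]
```

```bash
python3 -m jog '[{"dx":0,"dy":-0.3,"dz":0.05,"rx":0,"ry":0,"rz":0},{"dx":0,"dy":-0.3,"dz":0,"rx":0,"ry":0,"rz":0},{"dx":0,"dy":0,"dz":0,"rx":0,"ry":0,"rz":0}]'|egrep 'tcp|^force:'
python3 -m jog '[{"dx":0,"dy":-0.3,"dz":0,"rx":0,"ry":0,"rz":0},{"dx":0,"dy":0,"dz":0,"rx":0,"ry":0,"rz":0}]'|egrep 'tcp|^force:'
python3 -m jog '[{"dx":0,"dy":-0.3,"dz":0,"rx":0,"ry":0,"rz":0},{"dx":0,"dy":0,"dz":0,"rx":0,"ry":0,"rz":0}]'|egrep 'tcp|^force:'
```

```text
tcp_pos: [0.5291, 0.193, 0.117]
force: [0.4, -1.1, 6.3]
tcp_pos: [0.5288, 0.1899, 0.1167]
force: [-0.0, -1.8, 6.3]
tcp_pos: [0.5284, 0.1869, 0.1162]
force: [0.6, -1.3, 4.9]
```

```bash
python3 -m jog '[{"dx":0,"dy":-0.2,"dz":0.1,"rx":0,"ry":0,"rz":0},{"dx":0,"dy":-0.2,"dz":0.1,"rx":0,"ry":0,"rz":0},{"dx":0,"dy":0,"dz":0,"rx":0,"ry":0,"rz":0}]'|egrep 'tcp|^force:'
python3 -m jog '[{"dx":0.2,"dy":-0.1,"dz":0.1,"rx":0,"ry":0,"rz":0},{"dx":-0.2,"dy":-0.1,"dz":0.1,"rx":0,"ry":0,"rz":0},{"dx":0,"dy":0,"dz":0,"rx":0,"ry":0,"rz":0}]'|egrep 'tcp|^force:'
```

```text
tcp_pos: [0.5275, 0.1831, 0.1133]
force: [0.4, 0.7, -2.7]
tcp_pos: [0.5281, 0.1811, 0.1117]
force: [0.6, -0.6, -3.4]
```

```bash
python3 -m jog '[{"dx":0,"dy":0.3,"dz":0.15,"rx":0,"ry":0,"rz":0},{"dx":0,"dy":0.3,"dz":0.15,"rx":0,"ry":0,"rz":0},{"dx":0,"dy":0,"dz":0,"rx":0,"ry":0,"rz":0}]'|egrep 'tcp|^force:'
python3 -m jog '[{"dx":0.2,"dy":0.2,"dz":0.1,"rx":0,"ry":0,"rz":0},{"dx":-0.2,"dy":0,"dz":0.1,"rx":0,"ry":0,"rz":0},{"dx":0,"dy":0,"dz":0,"rx":0,"ry":0,"rz":0}]'|egrep 'tcp|^force:'
python3 -m jog '[{"dx":0.2,"dy":0,"dz":0.1,"rx":0,"ry":0,"rz":0},{"dx":-0.2,"dy":0,"dz":0.1,"rx":0,"ry":0,"rz":0},{"dx":0,"dy":0,"dz":0,"rx":0,"ry":0,"rz":0}]'|egrep 'tcp|^force:'
```

```text
tcp_pos: [0.5281, 0.1875, 0.1089]
force: [-0.6, 0.4, -3.1]
tcp_pos: [0.5284, 0.1891, 0.107]
force: [-0.8, 1.4, -2.4]
tcp_pos: [0.5283, 0.1891, 0.105]
force: [0.4, 0.6, -3.0]
```

```bash
python3 -m jog '[{"dx":0.2,"dy":0,"dz":0.1,"rx":0,"ry":0,"rz":0},{"dx":-0.2,"dy":0,"dz":0.1,"rx":0,"ry":0,"rz":0},{"dx":0,"dy":0,"dz":0.05,"rx":0,"ry":0,"rz":0},{"dx":0,"dy":0,"dz":0,"rx":0,"ry":0,"rz":0}]'|egrep 'tcp|^t:|^force:'
python3 -m jog '[{"dx":0.2,"dy":0,"dz":0.1,"rx":0,"ry":0,"rz":0},{"dx":-0.2,"dy":0,"dz":0.05,"rx":0,"ry":0,"rz":0},{"dx":0,"dy":0,"dz":0,"rx":0,"ry":0,"rz":0}]'|egrep 'tcp|^t:|^force:'
```

```text
t: 20.08
tcp_pos: [0.5282, 0.1891, 0.1025]
force: [0.7, -0.1, -1.2]
t: 20.45
tcp_pos: [0.5281, 0.1892, 0.1022]
force: [-3.6, -1.0, 10.1]
```

Everything under the plate is now at flat height. Next I'll lift out and carry the tamper back to its old place.

```bash
python3 -m jog '[{"dx":0,"dy":0,"dz":-2,"rx":0,"ry":0,"rz":0},{"dx":0,"dy":0,"dz":-4,"rx":0,"ry":0,"rz":0},{"dx":0,"dy":0,"dz":-3,"rx":0,"ry":0,"rz":0},{"dx":2.3,"dy":-4.4,"dz":0,"rx":0,"ry":0,"rz":0},{"dx":2.3,"dy":-4.4,"dz":0,"rx":0,"ry":0,"rz":0}]'|egrep 'tcp|^t:|^force:'
python3 -m jog '[{"dx":2.3,"dy":-4.4,"dz":0,"rx":0,"ry":0,"rz":0},{"dx":2.4,"dy":-4.2,"dz":0,"rx":0,"ry":0,"rz":0},{"dx":0,"dy":0,"dz":5,"rx":0,"ry":0,"rz":0},{"dx":0,"dy":0,"dz":4,"rx":0,"ry":0,"rz":0},{"dx":0,"dy":0,"dz":0,"rx":0,"ry":0,"rz":0}]'|egrep 'tcp|^t:|^force:'
python3 - <<'E'
from h import *
a=cv2.resize(eyes.snapshot("side")[235:305,240:345],None,fx=5,fy=5,interpolation=cv2.INTER_CUBIC)
b=cv2.resize(eyes.snapshot("top")[260:312,205:332],None,fx=4.1,fy=4.1,interpolation=cv2.INTER_CUBIC)
o=np.zeros((570,525,3),np.uint8);o[:350]=a;o[350:350+b.shape[0],:b.shape[1]]=b[:, :525]
cv2.imwrite("pics/c6.png",o)
E
```

```text
t: 21.08
tcp_pos: [0.4802, 0.1009, 0.191]
force: [0.8, -0.8, -2.6]
t: 21.7
tcp_pos: [0.4318, 0.0164, 0.0995]
force: [0.7, -0.1, -2.1]
```

View pics/c6.png

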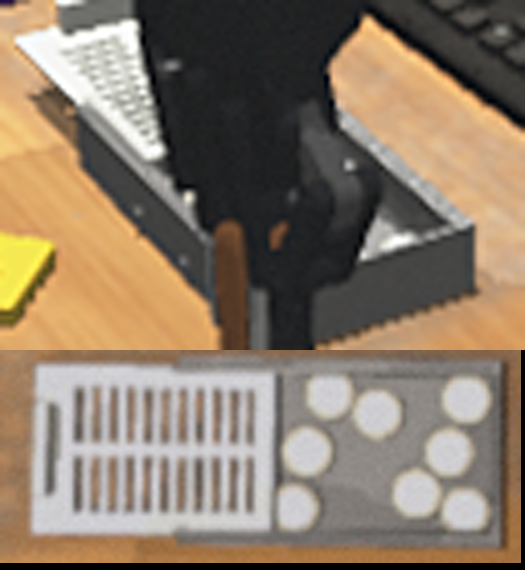

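All eight discs look round in the top strip (e.g. (330,395), (377,412), (307,450)). I'll set the tamper down and check disc roundness and spacing numerically.

```bash
python3 -m jog '[{"dx":0,"dy":0,"dz":0.7,"rx":0,"ry":0,"rz":0},{"dx":0,"dy":0,"dz":0.3,"rx":0,"ry":0,"rz":0},{"dx":0,"dy":0,"dz":0.1,"rx":0,"ry":0,"rz":0},{"dx":0,"dy":0,"dz":0,"rx":0,"ry":0,"rz":0}]'|egrep 'tcp|^t:|^force:'
python3 -m jog '[{"dx":0,"dy":0,"dz":0.1,"rx":0,"ry":0,"rz":0},{"dx":0,"dy":0,"dz":0,"rx":0,"ry":0,"rz":0}]'|egrep 'tcp|^t:|^force:'
python3 - <<'E'
from h import *
C=cam("top");im=eyes.snapshot("top");cv2.imwrite("pics/t7.png",im)
x0,y0=271,262
g=cv2.cvtColor(im,cv2.COLOR_BGR2GRAY)[y0:308,x0:326];g=cv2.resize(g,None,fx=6,fy=6,interpolation=cv2.INTER_CUBIC)
m=(g>cv2.threshold(g,0,255,cv2.THRESH_OTSU)[0]).astype(np.uint8)
d=cv2.distanceTransform(m,cv2.DIST_L2,5)
mx=(d==cv2.dilate(d,np.ones((45,45))))&(d>22)
n,_,_,cc=cv2.connectedComponentsWithStats(mx.astype(np.uint8))
P=[]
for c in cc[1:]:
    p=ray(C,(x0+(c[0]+.5)/6-.5,y0+(c[1]+.5)/6-.5),.016);P.append(p[:2]-[.5278,.175]);print((P[-1]*1000).round(1),d[int(c[1]),int(c[0])]*2/6*2.2)
P=np.array(P);D=np.linalg.norm(P[:,None]-P[None],axis=2)*1000
print([(i,j,D[i,j].round(1)) for i in range(len(P)) for j in range(i) if D[i,j]<31])
E
```

```text
t: 22.3
tcp_pos: [0.4334, 0.0162, 0.0902]
force: [-0.8, 1.0, -2.0]
t: 22.55
tcp_pos: [0.4333, 0.0162, 0.089]
force: [0.1, -0.8, -2.8]
[29.  26.5] 23.02212
[ 27.4 -47.1] 24.2
[20.   0.7] 24.60817
[-0.4 38. ] 24.466047
[ -0.8 -38. ] 24.466047
[-22.8 -20.5] 24.165895
[-31.   43.3] 20.359383
[-31.3 -46.5] 21.266668
[(2, 0, np.float64(27.3)), (4, 1, np.float64(29.6)), (5, 4, np.float64(28.1)), (7, 5, np.float64(27.4))]
```

```bash
python3 -m jog '[{"dx":0,"dy":0,"dz":0.15,"rx":0,"ry":0,"rz":0},{"dx":0,"dy":0,"dz":0.1,"rx":0,"ry":0,"rz":0},{"dx":0,"dy":0,"dz":0,"rx":0,"ry":0,"rz":0}]'|egrep 'tcp|^t:|^force:'
python3 -m jog '[{"dx":0,"dy":0,"dz":0.1,"rx":0,"ry":0,"rz":0},{"dx":0,"dy":0,"dz":0,"rx":0,"ry":0,"rz":0}]'|egrep 'tcp|^t:|^force:'
```

```text
t: 22.98
tcp_pos: [0.4333, 0.0162, 0.0865]
force: [0.7, -0.2, -3.0]
t: 23.22
tcp_pos: [0.4334, 0.0161, 0.0862]
force: [-3.3, -0.2, 9.7]
```

```bash
python3 -m jog '[{"dx":0,"dy":0,"dz":-0.05,"rx":0,"ry":0,"rz":0},{"dx":0,"dy":0,"dz":0,"rx":0,"ry":0,"rz":0},{"dx":0,"dy":0,"dz":0,"rx":0,"ry":0,"rz":0},{"dx":0,"dy":0,"dz":0,"rx":0,"ry":0,"rz":0},{"dx":0,"dy":0,"dz":0,"rx":0,"ry":0,"rz":0}]' 1 |egrep 'tcp|^t:|^force:|open'
python3 -m jog '[{"dx":0,"dy":0,"dz":-3,"rx":0,"ry":0,"rz":0},{"dx":0,"dy":0,"dz":-5,"rx":0,"ry":0,"rz":0},{"dx":0,"dy":0,"dz":-5,"rx":0,"ry":0,"rz":0},{"dx":0,"dy":0,"dz":-3.4,"rx":0,"ry":0,"rz":0},{"dx":0,"dy":0,"dz":0,"rx":0,"ry":0,"rz":0}]'|egrep 'tcp|^t:|^force:|open'
python3 - <<'E'
from h import *
s=arm.state();im=eyes.snapshot("wrist");cv2.imwrite("pics/w7.png",im);C=cam("wrist",s)
# plate mask check: grey low-sat region near tamper
h=cv2.cvtColor(im,cv2.COLOR_BGR2HSV);print(s["tcp_pos"])
for n,z in (("face corners",.01),):
  print([proj(C,[.4334+a*.036,.0161+b*.025,z]).round() for a in(-1,1) for b in(-1,1)])
print("handle top exp",proj(C,[.4334,.0161,.115]))
m=((h[...,0]>3)&(h[...,0]<14)&(h[...,1]>110)&(h[...,2]<190)).astype(np.uint8);m[260:]=0
n,l,st,cc=cv2.connectedComponentsWithStats(m);i=1+st[1:,4].argmax();print("brown",st[i],cc[i])
m=(h[...,1]<45).astype(np.uint8);m[260:]=0;m[:100]=0
n,l,st,cc=cv2.connectedComponentsWithStats(m)
print([ (st[i],cc[i].round()) for i in range(1,n) if st[i,4]>300])
E
```

```text
t: 23.85
tcp_pos: [0.4333, 0.0162, 0.086]
force: [0.2, 0.2, 0.2]
opening: 0.0859
t: 24.48
tcp_pos: [0.434, 0.0161, 0.252]
force: [0.1, 0.1, -0.3]
opening: 0.085
[0.43402681 0.01605459 0.25204201]
[array([295., 159.]), array([347., 159.]), array([297., 231.]), array([346., 231.])]
handle top exp [321.54342402 226.43825013]
brown [ 304  187   32   52 1312] [319.70807927 213.43521341]
[(array([   0,  117,  114,  108, 7544], dtype=int32), array([ 55., 169.])), (array([ 295,  158,   51,   72, 2314], dtype=int32), array([320., 184.])), (array([  0, 232,  57,  28, 969], dtype=int32), array([ 28., 248.])), (array([ 410,  235,  230,   25, 4966], dtype=int32), array([516., 248.]))]
```

The tamper stands as placed (plate mask 295–346 × 158–230, exactly as predicted). Now I'll go behind the cover's grip with the fingers closed.

```bash
python3 -m jog '[{"dx":-1.3,"dy":5.23,"dz":0,"rx":0,"ry":0,"rz":0},{"dx":-1.3,"dy":5.23,"dz":0,"rx":0,"ry":0,"rz":0},{"dx":-1.3,"dy":5.23,"dz":0,"rx":0,"ry":0,"rz":0},{"dx":-1.3,"dy":5.23,"dz":0,"rx":0,"ry":0,"rz":0},{"dx":-1.3,"dy":5.23,"dz":0,"rx":0,"ry":0,"rz":0}]' 0 30|egrep 'tcp|^t:'
python3 -m jog '[{"dx":-1.3,"dy":5.23,"dz":0,"rx":0,"ry":0,"rz":0},{"dx":-1.3,"dy":5.23,"dz":0,"rx":0,"ry":0,"rz":0},{"dx":0,"dy":0,"dz":0,"rx":0,"ry":0,"rz":0},{"dx":0,"dy":0,"dz":5,"rx":0,"ry":0,"rz":0},{"dx":0,"dy":0,"dz":5,"rx":0,"ry":0,"rz":0}]'|egrep 'tcp|^t:|open'
python3 - <<'E'
from h import *
s=arm.state();im=eyes.snapshot("wrist");cv2.imwrite("pics/w8.png",im);C=cam("wrist",s);print(s["tcp_pos"])
print("bar exp",[proj(C,[.529+a,.351+b,.045]).round() for a in(-.025,.025) for b in(-.004,.004)])
h=cv2.cvtColor(im,cv2.COLOR_BGR2HSV);m=((h[...,1]<40)&(h[...,2]>190)).astype(np.uint8)
n,l,st,cc=cv2.connectedComponentsWithStats(m)
for i in range(1,n):
    if st[i,4]>400: 
        x,y,w,hh,a=st[i];print(st[i]); print(ray(C,(x+w,y+5),.028).round(4),ray(C,(x+w,y+5),.045).round(4))
E
```

```text
t: 25.15
tcp_pos: [0.501, 0.2786, 0.2481]
t: 25.78
tcp_pos: [0.5278, 0.3803, 0.1476]
opening: -0.0001
[0.52776733 0.38031651 0.14763071]
bar exp [array([267., 208.]), array([280., 207.]), array([271., 282.]), array([283., 282.])]
[ 140  171   82   35 1295]
[0.4868 0.3168 0.028 ] [0.4843 0.3213 0.045 ]
[  67  177   94  118 4248]
[0.4902 0.277  0.028 ] [0.4875 0.2843 0.045 ]
[  0 185  17  36 460]
[0.4943 0.1825 0.028 ] [0.4913 0.1964 0.045 ]
[ 551  233   61  109 1829]
[0.5317 0.5766 0.028 ] [0.526  0.5629 0.045 ]
[  22  242   76   46 2051]
[0.5341 0.2279 0.028 ] [0.5283 0.2386 0.045 ]
```

```bash
python3 -m jog '[{"dx":0,"dy":0.1,"dz":5,"rx":0,"ry":0,"rz":0},{"dx":0,"dy":0,"dz":3.0,"rx":0,"ry":0,"rz":0},{"dx":0,"dy":0,"dz":0,"rx":0,"ry":0,"rz":0}]'|egrep 'tcp|^t:|^force'
python3 -m jog '[{"dx":0,"dy":0,"dz":0.6,"rx":0,"ry":0,"rz":0},{"dx":0,"dy":0,"dz":0.5,"rx":0,"ry":0,"rz":0},{"dx":0,"dy":0,"dz":0,"rx":0,"ry":0,"rz":0}]'|egrep 'tcp|^t:|^force'
```

```text
t: 26.2
tcp_pos: [0.5273, 0.3811, 0.0681]
force: [0.0, -0.0, -0.6]
t: 26.58
tcp_pos: [0.5283, 0.3822, 0.0594]
force: [-0.3, -0.3, 0.5]
```

```bash
python3 -m jog '[{"dx":0,"dy":0,"dz":0.5,"rx":0,"ry":0,"rz":0},{"dx":0,"dy":-0.5,"dz":0,"rx":0,"ry":0,"rz":0},{"dx":0,"dy":-0.5,"dz":0,"rx":0,"ry":0,"rz":0},{"dx":0,"dy":-0.5,"dz":0,"rx":0,"ry":0,"rz":0},{"dx":0,"dy":-0.5,"dz":0,"rx":0,"ry":0,"rz":0}]'|egrep 'tcp|^t:|^force'
python3 -m jog '[{"dx":0,"dy":-0.5,"dz":0,"rx":0,"ry":0,"rz":0},{"dx":0,"dy":-0.5,"dz":0,"rx":0,"ry":0,"rz":0},{"dx":0,"dy":-0.5,"dz":0,"rx":0,"ry":0,"rz":0}]'|egrep 'tcp|^t:|^force'
```

```text
t: 27.2
tcp_pos: [0.5281, 0.3622, 0.0542]
force: [0.5, 2.5, -0.9]
t: 27.58
tcp_pos: [0.528, 0.347, 0.0541]
force: [0.9, 2.5, -0.1]
```

```bash
python3 -m jog '[{"dx":0,"dy":-0.7,"dz":0,"rx":0,"ry":0,"rz":0},{"dx":0,"dy":-0.7,"dz":0,"rx":0,"ry":0,"rz":0},{"dx":0,"dy":-0.7,"dz":0,"rx":0,"ry":0,"rz":0},{"dx":0,"dy":-0.7,"dz":0,"rx":0,"ry":0,"rz":0},{"dx":0,"dy":-0.7,"dz":0,"rx":0,"ry":0,"rz":0}]'|egrep 'tcp|^t:|^force'
python3 -m jog '[{"dx":0,"dy":-0.7,"dz":0,"rx":0,"ry":0,"rz":0},{"dx":0,"dy":-0.7,"dz":0,"rx":0,"ry":0,"rz":0},{"dx":0,"dy":-0.7,"dz":0,"rx":0,"ry":0,"rz":0},{"dx":0,"dy":-0.7,"dz":0,"rx":0,"ry":0,"rz":0},{"dx":0,"dy":-0.4,"dz":0,"rx":0,"ry":0,"rz":0}]'|egrep 'tcp|^t:|^force'
```

```text
t: 28.2
tcp_pos: [0.5277, 0.3118, 0.0541]
force: [1.4, 2.6, 0.0]
t: 28.82
tcp_pos: [0.5272, 0.2798, 0.0541]
force: [2.4, 2.8, 1.0]
```

```bash
python3 -m jog '[{"dx":0,"dy":-0.4,"dz":0,"rx":0,"ry":0,"rz":0},{"dx":0,"dy":-0.4,"dz":0,"rx":0,"ry":0,"rz":0},{"dx":0,"dy":-0.4,"dz":0,"rx":0,"ry":0,"rz":0},{"dx":0,"dy":-0.4,"dz":0,"rx":0,"ry":0,"rz":0}]'|egrep 'tcp|^t:|^force'
python3 -m jog '[{"dx":0,"dy":-0.2,"dz":0,"rx":0,"ry":0,"rz":0},{"dx":0,"dy":-0.2,"dz":0,"rx":0,"ry":0,"rz":0},{"dx":0,"dy":-0.2,"dz":0,"rx":0,"ry":0,"rz":0}]'|egrep 'tcp|^t:|^force'
```

```text
t: 29.32
tcp_pos: [0.527, 0.2641, 0.054]
force: [1.3, 3.5, 1.7]
t: 29.7
tcp_pos: [0.527, 0.2582, 0.0541]
force: [2.9, 3.1, 0.7]
```

```bash
python3 -m jog '[{"dx":0,"dy":-0.15,"dz":0,"rx":0,"ry":0,"rz":0},{"dx":0,"dy":-0.15,"dz":0,"rx":0,"ry":0,"rz":0},{"dx":0,"dy":0,"dz":0,"rx":0,"ry":0,"rz":0}]'|egrep 'tcp|^t:|^force'
python3 -m jog '[{"dx":0,"dy":-0.15,"dz":0,"rx":0,"ry":0,"rz":0},{"dx":0,"dy":-0.1,"dz":0,"rx":0,"ry":0,"rz":0},{"dx":0,"dy":0,"dz":0,"rx":0,"ry":0,"rz":0}]'|egrep 'tcp|^t:|^force'
```

```text
t: 30.08
tcp_pos: [0.5268, 0.2551, 0.054]
force: [2.0, 1.9, 2.0]
t: 30.45
tcp_pos: [0.5268, 0.2527, 0.054]
force: [1.0, 2.1, 1.4]
```

```bash
python3 -m jog '[{"dx":0,"dy":-0.1,"dz":0,"rx":0,"ry":0,"rz":0},{"dx":0,"dy":-0.1,"dz":0,"rx":0,"ry":0,"rz":0},{"dx":0,"dy":0,"dz":0,"rx":0,"ry":0,"rz":0}]'|egrep 'tcp|^t:|^force'
python3 -m jog '[{"dx":0,"dy":-0.1,"dz":0,"rx":0,"ry":0,"rz":0},{"dx":0,"dy":-0.1,"dz":0,"rx":0,"ry":0,"rz":0},{"dx":0,"dy":0,"dz":0,"rx":0,"ry":0,"rz":0}]'|egrep 'tcp|^t:|^force'
```

```text
t: 30.82
tcp_pos: [0.5268, 0.2514, 0.054]
force: [1.8, 6.6, 0.3]
t: 31.2
tcp_pos: [0.5268, 0.2509, 0.0542]
force: [1.1, 15.3, 0.4]
```

The hard stop is at TCP y 0.251, where "shut" should be (about 0.2535 ± 2 mm). I'll back off, lift clear and verify.

```bash
python3 -m jog '[{"dx":0,"dy":0.6,"dz":0,"rx":0,"ry":0,"rz":0},{"dx":0,"dy":1,"dz":-1,"rx":0,"ry":0,"rz":0},{"dx":0,"dy":0,"dz":-5,"rx":0,"ry":0,"rz":0},{"dx":0,"dy":0,"dz":-5,"rx":0,"ry":0,"rz":0},{"dx":0,"dy":4,"dz":-4,"rx":0,"ry":0,"rz":0}]'|egrep 'tcp|^t:|^force'
python3 -m jog '[{"dx":0,"dy":5,"dz":0,"rx":0,"ry":0,"rz":0},{"dx":0,"dy":5,"dz":0,"rx":0,"ry":0,"rz":0},{"dx":0,"dy":5,"dz":0,"rx":0,"ry":0,"rz":0},{"dx":0,"dy":0,"dz":0,"rx":0,"ry":0,"rz":0}]'|egrep 'tcp|^t:|^force'
python3 - <<'E'
from h import *
im=eyes.snapshot("top");cv2.imwrite("pics/t9.png",im);C=cam("top");g=cv2.cvtColor(im,cv2.COLOR_BGR2GRAY).astype(float)
for z,rng in ((.028,(.10,.30)),):
    for y in np.arange(*rng,.004):
        u=proj(C,[.5278-.035,y,z]);v=proj(C,[.5278,y,.04]);print(round((y-.175)*1000),int(g[int(round(u[1])),int(round(u[0]))]),int(g[int(round(v[1])),int(round(v[0]))]),end=" | ")
E
```

```text
t: 31.82
tcp_pos: [0.5278, 0.3037, 0.207]
force: [0.6, -0.1, 0.2]
t: 32.33
tcp_pos: [0.5277, 0.4576, 0.2035]
force: [-0.1, -0.1, 0.3]
-75 144 134 | -71 134 127 | -67 96 87 | -63 147 123 | -59 195 203 | -55 216 214 | -51 190 212 | -47 183 218 | -43 202 213 | -39 185 212 | -35 201 214 | -31 160 211 | -27 201 215 | -23 191 207 | -19 202 215 | -15 195 213 | -11 198 212 | -7 209 213 | -3 168 211 | 1 205 215 | 5 172 211 | 9 207 216 | 13 176 210 | 17 176 211 | 21 212 214 | 25 188 208 | 29 210 214 | 33 201 213 | 37 212 214 | 41 215 210 | 45 205 215 | 49 215 218 | 53 215 160 | 57 214 144 | 61 216 212 | 65 210 162 | 69 132 131 | 73 112 130 | 77 107 133 | 81 117 131 | 85 116 133 | 89 115 135 | 93 118 135 | 97 118 136 | 101 117 136 | 105 113 133 | 109 129 126 | 113 120 130 | 117 62 132 | 121 55 128 |
```

The plate runs from about -61 to +66 with the grip at about +60, so the cover is fully shut. Handing in.

```bash
python3 -c "
from bench import job
print(job.hand_in())"
```

```text
the job is handed in; nothing more can be done
None
```

The job is handed in at about 32 s: all eight tablets measured flat, the tamper stands upright at its old place on the desk, and the cover is pushed shut against its stop. The hand-in returned no verdict.

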